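# Pack the pounding kit into the black basket

## Task

Pack the pounding kit into the long black basket so that it can be carried: put both garlic bulbs in the white enamel bowl, stand the smooth wooden pestle on its foot in the plain steel cup, and close the small orange jar with its own lid, pushed home and lying flat. Leave the look-alikes (the onion, the ridged reamer and the bigger lid) where they stand, and keep the bowl, cup and jar upright in their places in the basket.

Things in the scene. Friction and masses are not known exactly. Their poses are not given: they have to be found in the camera images.
- bowl: White enamel bowl with a dark blue rim: 156 mm across the rim, 58 mm tall, wall 3 mm, sloping sides, inner floor 4 mm above its origin and about 66 mm across. Origin: centre of its underside, z up. It stands loose, upright, in a long black plastic mesh basket (fixed; 190 x 470 mm outside, 6 mm floor on the platform, walls 4 mm thick and 45 mm tall) that holds the three vessels in one row along its length, in any order, 145 mm apart.
- cup: Plain stainless steel cup without a handle: 80 mm tall, 78 mm across the mouth (72 mm inside), 60 mm across the foot (54 mm inside), inner floor 3 mm above its origin. Origin: centre of its underside, z up. Stands in the black basket in the row with the bowl and the jar.
- jar: Open orange plastic jar, straight-sided: 80 mm tall, 74 mm across, mouth 66 mm across inside. Origin: centre of its underside, z up. Stands in the black basket in the row with the bowl and the cup. With its lid on, the lid's origin lies 70 mm above the jar's origin.
- garlic_a: Garlic bulb, cream, ribbed with cloves and with a thin dry neck 11 mm across: 53 mm across at its widest (19 mm above its underside), body 43 mm tall, 66 mm with the neck. Origin: centre of its flat underside, z up along the neck; stands loose on the platform (z = 0 under it), among the other things; round, so any yaw grips alike.
- garlic_b: A second garlic bulb, as garlic_a. An enamel mug (66 mm tall, with a handle) and a half coconut shell (42 mm tall) also stand among these things; neighbours are about 100 mm or more apart, centre to centre. Origin: centre of its flat underside, z up along the neck; stands loose on the platform (z = 0 under it), among the other things; round.
- pestle: Short turned-wood pestle, smooth all over: 160 mm tall, stands on its thick pounding end (flat foot 35 mm across, 41 mm at its widest, 22 mm up), straight shaft 25 mm across from 80 to 135 mm up, smooth round knob 33 mm across on top. Origin: centre of the foot, z up; stands loose on the platform (z = 0 under it), among the other things; round.
- lid: The jar's own orange plastic lid, the smaller of two lids of like form: flat disc 80 mm across from 10 to 17 mm above its origin; below it a tapered plug (55 mm across at the disc, 44 mm at the bottom) that goes into the jar's mouth; on top a round knob 30 mm across, from 26 to 40 mm above the origin, top at 43 mm, on a 22 mm neck. Origin: centre of the plug's underside, z up; stands loose on the platform (z = 0 under it), among the other things; round.
- onion: White onion, a look-alike of the garlic: same cream colour but smooth and round, 60 mm across and 55 mm tall with a short tip to 64 mm. To be left. Origin: centre of its underside, z up; stands loose on the platform (z = 0 under it), among the other things; round.
- reamer: Turned-wood lime reamer, a look-alike of the pestle: 142 mm tall, stands on its handle's end (38 mm across), shaft 25 mm across from 35 to 75 mm up, and on top a pointed head 43 mm across with eight ridges. To be left. Origin: centre of its foot, z up; stands loose on the platform (z = 0 under it), among the other things; round.
- big_lid: Larger orange lid of another jar, a look-alike of lid: disc 100 mm across, plug 55 to 69 mm across, the same 30 mm knob and 43 mm height; it does not fit this jar. To be left. Origin: centre of the plug's underside, z up; stands loose on the platform (z = 0 under it), among the other things; round.
Things that resemble listed ones, but are neither listed nor needed, are in the scene too. Leave any purple look-alike of the lid alone.

How it is judged:
By the outcome, as a careful person would: the job done as asked, in the order asked, and still so for the second after the job is handed in, with the robot touching nothing.
It also fails if it takes over 128 s, if anything falls off the work surface, if the arm or the gripper's body presses on something with over 40 N, if the wrist force passes 120 N, or if a joint passes its speed limit or range.

## Robot

A 6-joint arm with a two-finger parallel gripper is mounted at the origin on the work surface. World frame = base frame: x ahead of the robot, y to its left, z up, the work surface at z = 0. Lengths are in m, angles in rad, forces in N, time in s.
With the tool pointing down it reaches from about 0.375 to 0.9 m from the base axis. Payload 3.1 kg.
Tool frame: the origin (TCP) lies between the finger pads; the fingertips stand 14 mm ahead of it and the grasp point (between the pads) lies 5 mm behind it (robot.finger_overhang is the distance from the TCP to the fingertips, in m); z points along the fingers, y is the line along which they close (so a half turn about z gives the same grasp; the last joint's range is limited). The gripper opens to 87 mm and grips with 3 to 60 N. Pads are 19 mm wide; open, the fingers measure 117 mm over their backs; the gripper's body (75 mm by 190 mm) begins 51 mm behind the grasp point.
Start: joints at [1.048, 0.527, 1.433, -0, 1.181, -0.178], TCP at [0.211, 0.588, 0.237] pointing down, gripper open.
Joint ranges: [-3.08, 3.08], [-0.75, 2.2], [0.22, 2.44], [-1.43, 4.57], [0, 2.65], [-2.85, 2.85]. Speed limits (rad/s): [2.79, 2.79, 3.14, 3.14, 3.14, 3.14].

## Interface

Orientations are given as a unit quaternion [x, y, z, w].
In Python, from rig import monitor, cams, workorder, robot gives the robot as it stands.
- The arm moves only by the tool send_rows, never from a script. Its argument "moves" is one flat list of numbers, 7 for each row, row after row: the opening, from 0 (shut) to 1 (fully open), then the shift along the world's x, y, z in cm, then the turn, a rotation vector about the world's x, y, z in rad. A call has 1 to 5 rows; each row is the pose to reach, as a shift and turn from the pose commanded when the call began; what a row does not reach only later rows make up. A row lasts 1/12 s, in which the tool goes at most 41.7 mm and 7.16 degrees, less where a joint would pass 70% of its speed; a pose out of reach is approached as far as the arm can. A call with a gripper value outside its range is refused whole. The fingers move at their own pace and stop on an object; "grip_force" is the grip in N (left out, the last holds). Time passes only in rows, so rows that repeat a pose let the fingers close. It gives the time, the measured TCP pose, the force, the opening and the grip force at its end, in the units of the state.
- monitor.get_obs(): the state, without advancing time (a new reading comes with each control period).
- cams.camera(name): name is "scene" or "top"; returns a dict with "pixels" (384x512x3 uint8, blue, green, red), "range_z" (384x512 float32, m along the optical axis (not along the pixel's ray), 0 where there is no reading), "fovy" (degrees; the focal length in pixels is half the picture's height over the tangent of half this angle, whatever the lens; pixels are square), "cx", "cy" (the principal point, pixels), "rvec" (rotation vector, rad) and "tvec" (3), from world to camera coordinates, as OpenCV has them. Camera axes: x right, y down, z forward; pixel columns grow to the right and rows downward; lengths in m; the calibration is good to about 2 mm. A picture is of the moment at which its call begins.
- workorder.hand_in(): hands the job in; it is judged then, once.
The state is a dict: "time": time; "q": joint angles; "joint_velocities": joint speeds; "joint_torque": joint torques, N m; "position": TCP position; "tool_rot": TCP orientation; "ft_force": force on the tool from outside, world axes, zero at the start; "moment": the same for the moment, N m; "grip_width": finger opening in m; "grip_force": force on a finger pad.
Only numpy, scipy, OpenCV 4.12 (cv2) and the standard library are available. Lean on these libraries where they do the work, as an engineer would, in place of code of your own. Each camera call takes 0.05 s, during which the arm holds its last target. There are 200 camera calls.

## Working session

There is one attempt and no reset: what is moved stays moved. The work goes in short steps, Python scripts to look and compute and a tool call to move; the robot and the scene stay as the last step left them, time stands still between calls to the robot, and variables do not carry over. Pictures are saved under pics/ and viewed, at most 14 in all, crops included, and the job is handed in when it is done.

Besides the shell and the picture viewer there is one more tool, called by a JSON object that holds its "name" and its "arguments", one argument or row to a line. send_rows: Moves the arm, as the interface text tells. Its arguments: {"type":"object","properties":{"moves":{"type":"array","items":{"type":"number"}},"grip_force":{"type":"number"}},"required":["moves"]}

```bash
ls; mkdir -p pics
cat > h.py <<'E'
import numpy as np, cv2
from rig import monitor, cams, workorder, robot
def cam(n):
    c=cams.camera(n); R=cv2.Rodrigues(np.array(c['rvec'],float))[0]; t=np.array(c['tvec'],float).reshape(3)
    f=c['pixels'].shape[0]/2/np.tan(np.radians(c['fovy'])/2)
    return dict(im=c['pixels'].copy(),rz=c['range_z'],R=R,t=t,f=f,cx=c['cx'],cy=c['cy'])
def ray(c,u,v):
    d=c['R'].T@np.array([(u-c['cx'])/c['f'],(v-c['cy'])/c['f'],1.]); o=-c['R'].T@c['t']; return o,d
def plane(c,u,v,z):
    o,d=ray(c,u,v); return o+d*(z-o[2])/d[2]
def cloud(c):
    v,u=np.mgrid[:384,:512]; z=c['rz']
    p=np.stack([(u-c['cx'])/c['f']*z,(v-c['cy'])/c['f']*z,z],-1)-c['t']
    return p@c['R']
E
python3 - <<'E'
from h import *
for n in('top','scene'):
    c=cam(n); cv2.imwrite(f'pics/{n}0.png',cv2.resize(c['im'],(800,600),interpolation=cv2.INTER_CUBIC)); np.save(n+'0.npy',c,allow_pickle=True)
    print(n,-c['R'].T@c['t'],c['R'][2],c['f'],(c['rz']>0).mean())
o=monitor.get_obs();print({k:np.round(v,3) for k,v in o.items()}); print([a for a in dir(robot) if a[0]!='_'])
E
```

```text
pics
top [ 0.26720169 -0.08358866  1.32779089] [ 0.18808116  0.00802807 -0.98212068] 421.3764414284334 0.996063232421875
scene [ 1.03782644 -1.04684426  0.82632488] [-0.38794579  0.72666014 -0.56697717] 432.827569401595 0.9933013916015625
{'time': np.float64(0.1), 'q': array([ 1.047,  0.528,  1.434, -0.   ,  1.181, -0.178]), 'joint_velocities': array([ 0.002, -0.001, -0.002, -0.001, -0.   ,  0.001]), 'joint_torque': array([ -0.   , -44.098, -17.715,   0.063,   0.053,  -0.   ]), 'position': array([0.211, 0.588, 0.236]), 'tool_rot': array([ 0.172,  0.985, -0.001, -0.   ]), 'ft_force': array([-0.435, -0.451,  0.474]), 'moment': array([ 0.034,  0.002, -0.012]), 'grip_force': np.float64(0.0), 'grip_width': np.float64(0.087)}
['Unreachable', 'finger_overhang']
```

View pics/top0.png

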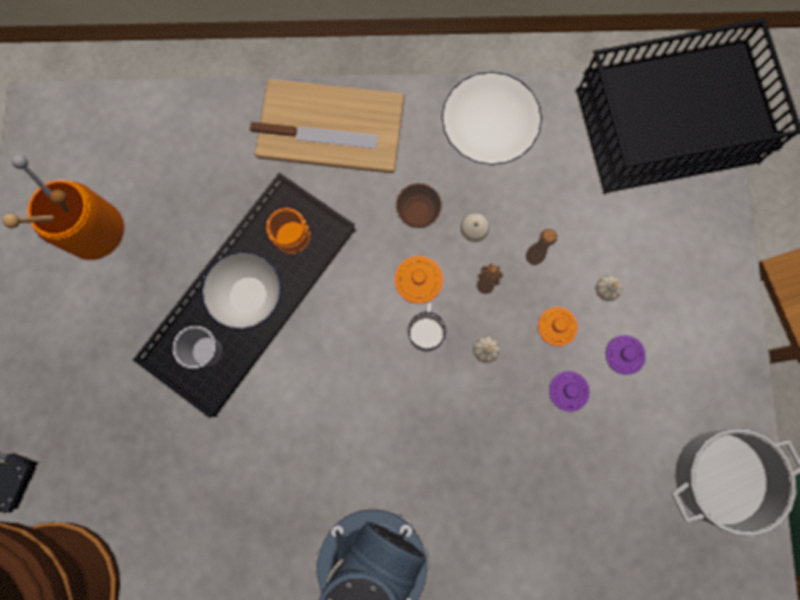

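View pics/scene0.png

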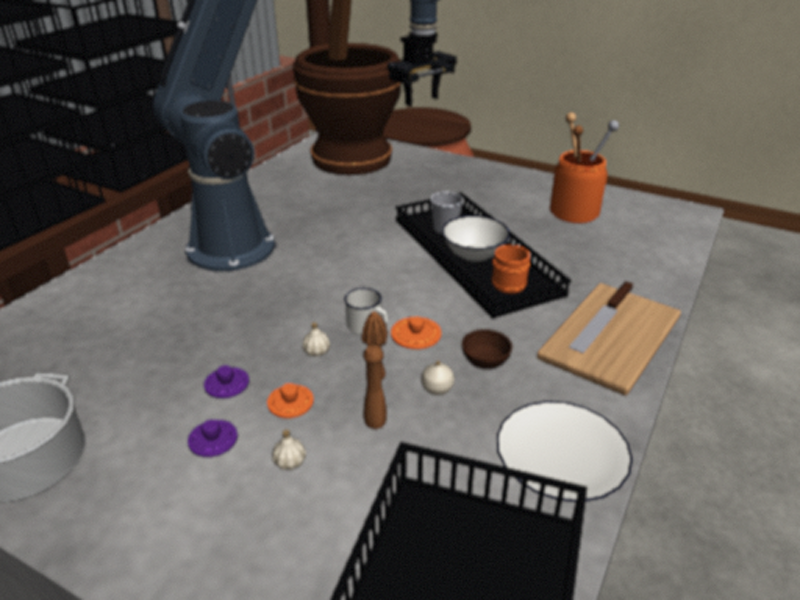

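Candidates, in the 800x600 top view:
- **Garlic:** ribbed bulbs at (609,288) and (486,349). The onion is smooth, at (474,227).
- **Lid:** orange at (558,326), the smaller. The bigger orange one is at (418,280), and the purple ones are at (626,354) and (570,391).
- **Pestle:** smooth, at (537,257) to (548,237). The ridged reamer is at (489,278).
- **Basket:** jar (289,231), bowl (241,291), cup (197,347). The mug is at (427,330).

Next I'll measure these and check them in a close crop.

```bash
cat >> h.py <<'E'
def kasa(p):
    A=np.c_[2*p,np.ones(len(p))]; s=np.linalg.lstsq(A,(p**2).sum(1),rcond=None)[0]; return s[:2],np.sqrt(s[2]+s[:2]@s[:2])
E
python3 - <<'E'
from h import *
C={n:np.load(n+'0.npy',allow_pickle=True).item() for n in('top','scene')}
W={n:cloud(C[n]) for n in C}
t=C['top']
# surface check
print('table z',[np.round(np.median(W[n][...,2][(abs(W[n][...,0]-.45)<.04)&(abs(W[n][...,1]+.05)<.03)]),4) for n in C])
seeds=dict(garA=(609,288,.04),garB=(486,349,.04),onion=(474,227,.05),pestle=(548,237,.155),reamer=(493,270,.13),lid=(558,326,.017),biglid=(418,280,.017),jar=(289,231,.086),bowl=(241,291,.05),cup=(197,347,.08),mug=(427,330,.05),coco=(418,206,.03),pur1=(626,354,.017),pur2=(570,391,.017))
for k,(u,v,z) in seeds.items():
    g=plane(t,u/1.5625,v/1.5625,z)[:2]; s=k
    for n in C:
        w=W[n].reshape(-1,3); R={'bowl':.1}.get(k,.055)
        p=w[(np.hypot(*(w[:,:2]-g).T)<R)&(w[:,2]>.012)]
        if len(p)<5: s+=' -';continue
        zm=np.percentile(p[:,2],98); q=p[p[:,2]>zm-.01]
        lo,hi=p[:,:2].min(0),p[:,:2].max(0)
        s+=f' | {n} n{len(p)} zmax {zm:.3f} topmean {q[:,:2].mean(0).round(4)} ext mid {((lo+hi)/2).round(4)} size {(hi-lo).round(3)}'
    print(s,g.round(3))
a=cv2.resize(t['im'][130:265,245:425],(800,600),interpolation=cv2.INTER_CUBIC)
b=cv2.resize(C['scene']['im'][180:310,110:310],(800,520),interpolation=cv2.INTER_CUBIC)
cv2.imwrite('pics/crop1.png',cv2.resize(np.vstack([a,b]),(536,600*1120//1120)))
E
```

```text
table z [np.float64(0.0009), np.float64(0.0025)]
garA | top n220 zmax 0.068 topmean [ 0.5273 -0.4777] ext mid [ 0.5284 -0.4783] size [0.051 0.051] | scene n375 zmax 0.068 topmean [ 0.5295 -0.4822] ext mid [ 0.5309 -0.4847] size [0.049 0.048] [ 0.524 -0.477]
garB | top n223 zmax 0.069 topmean [ 0.4084 -0.2287] ext mid [ 0.4091 -0.2294] size [0.05 0.05] | scene n242 zmax 0.069 topmean [ 0.4093 -0.2326] ext mid [ 0.4095 -0.2341] size [0.049 0.045] [ 0.406 -0.228]
onion | top n268 zmax 0.062 topmean [ 0.6591 -0.213 ] ext mid [ 0.6572 -0.213 ] size [0.055 0.058] | scene n346 zmax 0.062 topmean [ 0.6613 -0.2188] ext mid [ 0.6607 -0.2225] size [0.057 0.053] [ 0.652 -0.212]
pestle | top n264 zmax 0.161 topmean [ 0.6015 -0.3358] ext mid [ 0.5994 -0.3347] size [0.035 0.038] | scene n600 zmax 0.160 topmean [ 0.6053 -0.3433] ext mid [ 0.6037 -0.3439] size [0.038 0.034] [ 0.599 -0.337]
reamer | top n218 zmax 0.144 topmean [ 0.5415 -0.2321] ext mid [ 0.5411 -0.2326] size [0.045 0.047] | scene n307 zmax 0.144 topmean [ 0.5449 -0.2397] ext mid [ 0.5446 -0.2403] size [0.043 0.038] [ 0.544 -0.237]
lid
[... 1144 characters left out ...]
.4431 -0.1127] ext mid [ 0.4524 -0.1132] size [0.093 0.077] [ 0.444 -0.113]
coco | top n418 zmax 0.046 topmean [ 0.7099 -0.0992] ext mid [ 0.705 -0.1  ] size [0.095 0.093] | scene n548 zmax 0.045 topmean [ 0.7044 -0.1002] ext mid [ 0.7054 -0.1023] size [0.095 0.099] [ 0.705 -0.1  ]
pur1 | top n515 zmax 0.046 topmean [ 0.3952 -0.5044] ext mid [ 0.3952 -0.5041] size [0.079 0.081] | scene n613 zmax 0.047 topmean [ 0.3977 -0.5099] ext mid [ 0.3958 -0.5076] size [0.079 0.079] [ 0.395 -0.508]
pur2 | top n522 zmax 0.046 topmean [ 0.3246 -0.3889] ext mid [ 0.3261 -0.3893] size [0.077 0.078] | scene n470 zmax 0.046 topmean [ 0.3273 -0.3946] ext mid [ 0.3253 -0.3928] size [0.081 0.08 ] [ 0.324 -0.393]
```

View pics/crop1.png

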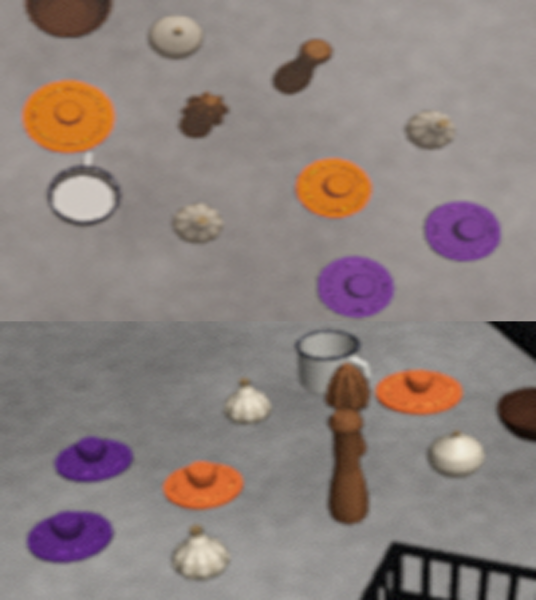

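The crop (536x600) settles the choices. The ribbed garlics with dark necks are at (430,130) and (198,222), and the smooth onion is at (176,37). The small orange lid is at (333,187), clearly smaller than the big one at (69,116). The smooth pestle is the nearer of the two sticks in the lower half, knob at (347,418), with the ridged reamer behind it at (348,387). I'll fit the vessel rims, then move.

```bash
cat > rims.py <<'E'
from h import *
C={n:np.load(n+'0.npy',allow_pickle=True).item() for n in('top','scene')}
for k,g,r,h in(('jar',(.651,.161),.037,.086),('bowl',(.534,.248),.078,.064),('cup',(.416,.334),.039,.086)):
    for n in C:
        w=cloud(C[n]).reshape(-1,3); d=np.hypot(*(w[:,:2]-g).T)
        p=w[(d<r+.012)&(d>r-.014)&(w[:,2]>h-.006)&(w[:,2]<h+.012)][:,:2]
        c,R=kasa(p)
        for _ in range(3):
            e=abs(np.hypot(*(p-c).T)-R); p=p[e<.006]; c,R=kasa(p)
        print(k,n,len(p),c.round(4),R.round(4))
E
python3 rims.py
```

```text
jar top 110 [0.6507 0.1636] 0.035
jar scene 98 [0.6513 0.1607] 0.0346
bowl top 307 [0.5291 0.2514] 0.0751
bowl scene 216 [0.5301 0.2487] 0.0751
cup top 140 [0.4153 0.3317] 0.0374
cup scene 95 [0.416  0.3295] 0.0375
```

{"name": "send_rows", "arguments": {
  "moves": [1,4,-1,0,0,0,-0.12,1,8,-2,0,0,0,-0.24,1,11,-4.5,0,0,0,-0.36,1,14,-7,0,0,0,-0.48,1,17,-9.5,0,0,0,-0.6],
  "grip_force": 12
}}

```text
time: 0.52
position: [0.3822, 0.4919, 0.2359]
tool_rot: [0.457, 0.889, -0.001, -0.0]
ft_force: [-0.5, 0.4, -0.3]
grip_width: 0.0871
grip_force: 0.0
```

{"name": "send_rows", "arguments": {
  "moves": [1,3,-2.5,0,0,0,-0.12,1,6,-5,0,0,0,-0.24,1,8.5,-8,0,0,0,-0.36,1,11,-11,0,0,0,-0.48,1,13,-14,0,0,0,-0.6]
}}

```text
time: 0.93
position: [0.5129, 0.3514, 0.236]
tool_rot: [0.7, 0.714, -0.0, 0.0]
ft_force: [0.2, 1.2, 0.1]
grip_width: 0.0872
grip_force: 0.0
```

{"name": "send_rows", "arguments": {
  "moves": [1,0.5,-4,0,0,0,-0.12,1,1,-8,0,0,0,-0.24,1,1,-12,0,0,0,-0.36,1,1,-16,0,0,0,-0.48,1,1,-20,0,0,0,-0.6]
}}

```text
time: 1.35
position: [0.5207, 0.1513, 0.2361]
tool_rot: [0.88, 0.476, -0.0, -0.0]
ft_force: [0.8, -0.3, -0.2]
grip_width: 0.0874
grip_force: 0.0
```

{"name": "send_rows", "arguments": {
  "moves": [1,-0.5,-4,0,0,0,-0.12,1,-1,-8,0,0,0,-0.24,1,-2,-11.8,0,0,0,-0.295,1,-3,-15.6,0,0,0,-0.295,1,-4,-19.4,0,0,0,-0.295]
}}

```text
time: 1.77
position: [0.4802, -0.0424, 0.2363]
tool_rot: [0.939, 0.344, -0.0, -0.0]
ft_force: [0.6, -0.6, -0.7]
grip_width: 0.0869
grip_force: 0.0
```

{"name": "send_rows", "arguments": {
  "moves": [1,-1.4,-3.8,0,0,0,0,1,-2.8,-7.6,0,0,0,0,1,-4.2,-11.4,0,0,0,0,1,-5.6,-15.2,0,0,0,0,1,-7.0,-18.7,0,0,0,0]
}}

```text
time: 2.18
position: [0.4101, -0.2297, 0.2364]
tool_rot: [0.939, 0.344, -0.0, 0.0]
ft_force: [1.4, 0.0, 0.2]
grip_width: 0.0873
grip_force: 0.0
```

{"name": "send_rows", "arguments": {
  "moves": [1,-0.1,-0.1,-4,0,0,0,1,-0.1,-0.1,-8,0,0,0,1,-0.1,-0.1,-12,0,0,0,1,-0.1,-0.1,-16,0,0,0,1,-0.1,-0.1,-19.5,0,0,0]
}}

```text
time: 2.6
position: [0.4096, -0.2287, 0.0395]
tool_rot: [0.939, 0.343, -0.0, -0.0]
ft_force: [0.8, 0.0, -0.9]
grip_width: 0.087
grip_force: 0.0
```

{"name": "send_rows", "arguments": {
  "moves": [1,0,0,-2.2,0,0,0,0.3,0,0,-2.2,0,0,0,0.3,0,0,-2.2,0,0,0,0.3,0,0,-2.2,0,0,0,0.3,0,0,-2.2,0,0,0]
}}

```text
time: 3.02
position: [0.4105, -0.229, 0.0201]
tool_rot: [0.939, 0.344, 0.0, 0.0]
ft_force: [-0.7, 0.1, -0.6]
grip_width: 0.0682
grip_force: 0.0
```

{"name": "send_rows", "arguments": {
  "moves": [0.3,0,0,0,0,0,0,0.3,0,0,0,0,0,0,0.3,0,0,0,0,0,0]
}}

```text
time: 3.27
position: [0.4104, -0.2289, 0.0202]
tool_rot: [0.939, 0.344, 0.0, 0.0]
ft_force: [0.1, 0.6, 2.9]
grip_width: 0.0507
grip_force: 12.0
```

{"name": "send_rows", "arguments": {
  "moves": [0.3,0,0,3,0,0,0,0.3,0,0,7,0,0,0,0.3,0,0,11,0,0,0,0.3,0,2.5,13.5,0,0,0,0.3,0.5,6,15,0,0,0]
}}

```text
time: 3.68
position: [0.4171, -0.1715, 0.173]
tool_rot: [0.94, 0.342, 0.002, 0.004]
ft_force: [1.6, 0.0, -0.4]
grip_width: 0.0508
grip_force: 12.0
```

{"name": "send_rows", "arguments": {
  "moves": [0.3,1.3,3.7,0.5,0,0,0,0.3,2.6,7.4,1,0,0,0,0.3,3.9,11.1,1,0,0,0,0.3,5.2,14.8,1,0,0,0,0.3,6.5,18.5,1,0,0,0]
}}

```text
time: 4.1
position: [0.4802, 0.0181, 0.1801]
tool_rot: [0.939, 0.344, 0.0, 0.0]
ft_force: [0.9, -0.9, -0.9]
grip_width: 0.0508
grip_force: 12.0
```

{"name": "send_rows", "arguments": {
  "moves": [0.3,1.1,3.8,0,0,0,0,0.3,2.2,7.6,0,0,0,0,0.3,3.3,11.4,0,0,0,0,0.3,4.4,15.2,0,0,0,0,0.3,5.3,19,0,0,0,0]
}}

```text
time: 4.52
position: [0.5333, 0.2083, 0.1798]
tool_rot: [0.939, 0.344, 0.0, 0.0]
ft_force: [0.5, 0.1, -0.5]
grip_width: 0.0506
grip_force: 12.0
```

{"name": "send_rows", "arguments": {
  "moves": [0.3,0.3,3,0,0,0,0,0.3,0.6,5.2,0,0,0,0,0.3,0.6,5.2,0,0,0,0]
}}

```text
time: 4.77
position: [0.5393, 0.2627, 0.1797]
tool_rot: [0.938, 0.346, 0.001, -0.001]
ft_force: [0.8, -0.7, -0.6]
grip_width: 0.0508
grip_force: 12.0
```

{"name": "send_rows", "arguments": {
  "moves": [0.3,0,-0.5,-3.5,0,0,0,0.3,0,-0.5,-7,0,0,0,0.3,0,-0.5,-10,0,0,0,0.3,0,-0.5,-12.2,0,0,0,0.3,0,-0.5,-13,0,0,0]
}}

```text
time: 5.18
position: [0.5363, 0.2516, 0.0462]
tool_rot: [0.939, 0.344, -0.004, -0.0]
ft_force: [0.2, -0.9, -1.0]
grip_width: 0.0511
grip_force: 12.0
```

{"name": "send_rows", "arguments": {
  "moves": [0.3,0,0,0,0,0,0,0.7,0,0,0,0,0,0,0.7,0,0,0,0,0,0,0.7,0,0,0,0,0,0]
}}

```text
time: 5.52
position: [0.5407, 0.2534, 0.0515]
tool_rot: [0.939, 0.344, 0.002, 0.0]
ft_force: [-0.3, -0.8, -0.1]
grip_width: 0.0592
grip_force: 0.0
```

{"name": "send_rows", "arguments": {
  "moves": [0.72,0,0,2,0,0,0,0.72,0,0,6,0,0,0,0.72,0,0,10,0,0,0,0.72,0.5,-3,13,0,0,0,0.8,0.5,-6,14,0,0,0]
}}

```text
time: 5.93
position: [0.5484, 0.1946, 0.1965]
tool_rot: [0.938, 0.345, 0.007, 0.001]
ft_force: [1.4, 0.1, -0.8]
grip_width: 0.0647
grip_force: 0.0
```

{"name": "send_rows", "arguments": {
  "moves": [1,0,-4,1,0,0,0,1,0,-8,2,0,0,0,1,0,-12,2,0,0,0,1,0,-16,2,0,0,0,1,0,-20,2,0,0,0]
}}

```text
time: 6.35
position: [0.5445, -0.0086, 0.2118]
tool_rot: [0.939, 0.344, 0.002, 0.001]
ft_force: [-0.1, 0.5, 0.9]
grip_width: 0.0857
grip_force: 0.0
```

Run:
```python
from h import *
a=cam('top')['im'];b=cam('scene')['im']
cv2.imwrite('pics/p1.png',np.hstack([cv2.resize(a[100:270,80:240],(376,400)),cv2.resize(b[110:210,240:380],(420,400)) if 0 else cv2.resize(b[110:210,250:370],(420,400))]))
```

```text
(no output)
```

View pics/p1.png

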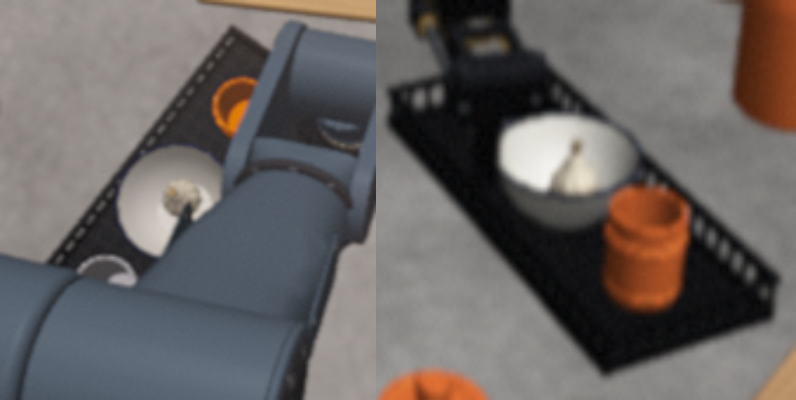

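The first bulb stands upright in the bowl (right panel, about (575,165)). Next is the second bulb, at (0.528,-0.479).

{"name": "send_rows", "arguments": {
  "moves": [1,0,-4,0.5,0,0,0,1,0,-8,1,0,0,0,1,0,-12,1,0,0,0,1,0,-16,1,0,0,0,1,0,-20,1,0,0,0]
}}

```text
time: 6.87
position: [0.5445, -0.2078, 0.2213]
tool_rot: [0.939, 0.344, 0.001, 0.001]
ft_force: [0.5, -0.5, 0.7]
grip_width: 0.0872
grip_force: 0.0
```

{"name": "send_rows", "arguments": {
  "moves": [1,-0.3,-4,0,0,0,0,1,-0.6,-8,0,0,0,0,1,-0.9,-12,0,0,0,0,1,-1.2,-16,0,0,0,0,1,-1.5,-20,0,0,0,0]
}}

```text
time: 7.28
position: [0.5295, -0.408, 0.2211]
tool_rot: [0.939, 0.344, 0.001, 0.001]
ft_force: [0.4, -0.4, 0.2]
grip_width: 0.0869
grip_force: 0.0
```

{"name": "send_rows", "arguments": {
  "moves": [1,-0.1,-3.5,0,0,0,0,1,-0.1,-7,0,0,0,0,1,-0.1,-7,-3,0,0,0,1,-0.1,-7,-7,0,0,0,1,-0.1,-7,-11,0,0,0]
}}

```text
time: 7.7
position: [0.5296, -0.4783, 0.1114]
tool_rot: [0.939, 0.343, 0.001, 0.003]
ft_force: [-0.0, 0.3, 0.2]
grip_width: 0.0871
grip_force: 0.0
```

{"name": "send_rows", "arguments": {
  "moves": [1,-0.1,-0.1,-3.5,0,0,0,1,-0.1,-0.1,-7,0,0,0,1,-0.1,-0.1,-9.1,0,0,0,0.3,-0.1,-0.1,-9.1,0,0,0,0.3,-0.1,-0.1,-9.1,0,0,0]
}}

```text
time: 8.12
position: [0.5281, -0.4772, 0.0188]
tool_rot: [0.939, 0.344, 0.0, 0.0]
ft_force: [0.3, 0.3, 0.9]
grip_width: 0.0799
grip_force: 0.0
```

{"name": "send_rows", "arguments": {
  "moves": [0.3,0,0,0,0,0,0,0.3,0,0,0,0,0,0,0.3,0,0,0,0,0,0,0.3,0,0,0,0,0,0,0.3,0,0,0,0,0,0]
}}

```text
time: 8.53
position: [0.5276, -0.4781, 0.0194]
tool_rot: [0.939, 0.344, 0.0, 0.001]
ft_force: [0.5, 0.5, 1.9]
grip_width: 0.0509
grip_force: 12.0
```

{"name": "send_rows", "arguments": {
  "moves": [0.3,0,0,3,0,0,0,0.3,0,0,7,0,0,0,0.3,0,0,11,0,0,0,0.3,0,0,15,0,0,0,0.3,0,2.5,18,0,0,0]
}}

```text
time: 8.95
position: [0.5278, -0.4583, 0.2027]
tool_rot: [0.94, 0.342, 0.001, 0.005]
ft_force: [0.8, -1.7, -0.2]
grip_width: 0.0507
grip_force: 12.0
```

{"name": "send_rows", "arguments": {
  "moves": [0.3,0,3.5,1,0,0,0,0.3,0,7.5,1,0,0,0,0.3,0,11.5,1,0,0,0,0.3,0,15.5,1,0,0,0,0.3,0,19.5,1,0,0,0]
}}

```text
time: 9.37
position: [0.5266, -0.2559, 0.2088]
tool_rot: [0.939, 0.343, 0.0, -0.0]
ft_force: [0.2, 0.1, -0.6]
grip_width: 0.0506
grip_force: 12.0
```

{"name": "send_rows", "arguments": {
  "moves": [0.3,0,4,0,0,0,0,0.3,0,8,0,0,0,0,0.3,0,12,0,0,0,0,0.3,0,16,0,0,0,0,0.3,0,20,0,0,0,0]
}}

```text
time: 9.78
position: [0.5266, -0.0559, 0.2088]
tool_rot: [0.939, 0.343, 0.0, -0.0]
ft_force: [-0.5, -0.1, -0.9]
grip_width: 0.0504
grip_force: 12.0
```

{"name": "send_rows", "arguments": {
  "moves": [0.3,-0.4,4,0,0,0,0,0.3,-0.8,8,0,0,0,0,0.3,-1.2,12,0,0,0,0,0.3,-1.6,16,0,0,0,0,0.3,-2,20,0,0,0,0]
}}

```text
time: 10.2
position: [0.5064, 0.144, 0.2088]
tool_rot: [0.939, 0.344, 0.0, -0.0]
ft_force: [0.8, -0.2, -0.0]
grip_width: 0.0505
grip_force: 12.0
```

{"name": "send_rows", "arguments": {
  "moves": [0.3,0,4,0,0,0,0,0.3,0,7.5,0,0,0,0,0.3,0,9,0,0,0,0,0.3,0,9,-3,0,0,0,0.3,0,9,-6,0,0,0]
}}

```text
time: 10.62
position: [0.5087, 0.2344, 0.1499]
tool_rot: [0.939, 0.345, 0.003, 0.0]
ft_force: [-0.2, -0.7, -0.9]
grip_width: 0.0509
grip_force: 12.0
```

Now I'll lower it, release, lift, move off toward the pestle and look.

{"name": "send_rows", "arguments": {
  "moves": [0.3,0,-0.1,-3.5,0,0,0,0.3,0,-0.1,-6.5,0,0,0,0.3,0,-0.1,-8.6,0,0,0,0.3,0,-0.1,-8.6,0,0,0,0.68,0,-0.1,-8.6,0,0,0]
}}

```text
time: 11.03
position: [0.5065, 0.231, 0.0618]
tool_rot: [0.939, 0.344, -0.001, -0.0]
ft_force: [0.4, 1.1, 0.5]
grip_width: 0.0529
grip_force: 0.0
```

{"name": "send_rows", "arguments": {
  "moves": [0.7,0,0,0,0,0,0,0.7,0,0,0,0,0,0,0.7,0,0,3,0,0,0,0.7,0,0,7,0,0,0,0.7,0,0,11,0,0,0]
}}

```text
time: 11.45
position: [0.507, 0.2311, 0.1748]
tool_rot: [0.939, 0.344, 0.0, -0.0]
ft_force: [0.6, -0.0, -0.1]
grip_width: 0.0609
grip_force: 0.0
```

{"name": "send_rows", "arguments": {
  "moves": [1,0,-4,1.5,0,0,0,1,0,-8,3,0,0,0,1,0.5,-12,4,0,0,0,1,1,-16,5,0,0,0,1,1.5,-20,6,0,0,0]
}}

```text
time: 11.87
position: [0.5224, 0.0312, 0.2352]
tool_rot: [0.939, 0.344, 0.002, 0.001]
ft_force: [0.5, 0.4, -0.6]
grip_width: 0.0838
grip_force: 0.0
```

{"name": "send_rows", "arguments": {
  "moves": [1,1,-3.8,0,0,0,0,1,2,-7.6,0,0,0,0,1,3,-11.4,0,0,0,0,1,4,-15.2,0,0,0,0,1,5,-19,0,0,0,0]
}}

```text
time: 12.28
position: [0.5725, -0.1593, 0.2346]
tool_rot: [0.939, 0.344, 0.001, 0.001]
ft_force: [0.7, 0.9, -0.6]
grip_width: 0.087
grip_force: 0.0
```

Run:
```python
from h import *
a=cam('top')['im'];b=cam('scene')['im']
cv2.imwrite('pics/p2.png',np.hstack([cv2.resize(a[100:270,80:240],(376,400)),cv2.resize(b[110:210,250:370],(420,400))]))
```

```text
(no output)
```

View pics/p2.png

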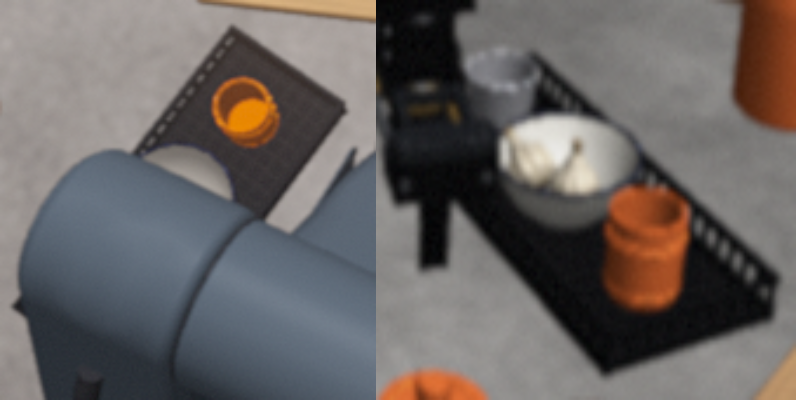

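Both bulbs are in the bowl (right panel, (530,160) and (575,170)), the second one leaning. Next is the pestle, at (0.602,-0.338).

{"name": "send_rows", "arguments": {
  "moves": [1,0.6,-3.8,0,0,0,0,1,1.2,-7.6,0,0,0,0,1,1.8,-11.4,0,0,0,0,1,2.4,-15,0,0,0,0,1,2.9,-17.9,0,0,0,0]
}}

```text
time: 12.8
position: [0.6014, -0.3386, 0.2344]
tool_rot: [0.939, 0.343, 0.001, 0.002]
ft_force: [1.0, -0.1, -0.0]
grip_width: 0.087
grip_force: 0.0
```

{"name": "send_rows", "arguments": {
  "moves": [1,0,0,0,0,0,0,1,0,0,-4,0,0,0,1,0,0,-8,0,0,0,1,0,0,-11,0,0,0,1,0,0,-11.9,0,0,0]
}}

```text
time: 13.22
position: [0.5981, -0.3329, 0.1092]
tool_rot: [0.939, 0.344, -0.002, -0.004]
ft_force: [-0.0, 1.1, -0.3]
grip_width: 0.0868
grip_force: 0.0
```

{"name": "send_rows", "arguments": {
  "moves": [0.1,0,0,0,0,0,0,0.1,0,0,0,0,0,0,0.1,0,0,0,0,0,0,0.1,0,0,0,0,0,0,0.1,0,0,0,0,0,0],
  "grip_force": 20
}}

```text
time: 13.63
position: [0.6022, -0.3369, 0.1157]
tool_rot: [0.939, 0.344, 0.001, 0.002]
ft_force: [0.0, 0.0, -0.5]
grip_width: 0.0613
grip_force: 0.0
```

{"name": "send_rows", "arguments": {
  "moves": [0.1,0,0,0,0,0,0,0.1,0,0,0,0,0,0,0.1,0,0,0,0,0,0,0.1,0,0,0,0,0,0]
}}

```text
time: 13.97
position: [0.601, -0.3362, 0.1133]
tool_rot: [0.939, 0.344, 0.0, 0.0]
ft_force: [0.4, 0.5, -0.2]
grip_width: 0.0349
grip_force: 0.1
```

{"name": "send_rows", "arguments": {
  "moves": [0.1,0,0,0,0,0,0,0.1,0,0,0,0,0,0,0.1,0,0,0,0,0,0,0.1,0,0,0,0,0,0]
}}

```text
time: 14.3
position: [0.6011, -0.3363, 0.1132]
tool_rot: [0.939, 0.344, 0.0, 0.0]
ft_force: [-0.5, 0.5, 0.7]
grip_width: 0.0316
grip_force: 20.0
```

{"name": "send_rows", "arguments": {
  "moves": [0.1,0,0,0.5,0,0,0,0.1,0,0,2,0,0,0,0.1,0,0,5,0,0,0,0.1,0,0,9,0,0,0,0.1,0,0,13,0,0,0]
}}

```text
time: 14.72
position: [0.5999, -0.3353, 0.2429]
tool_rot: [0.939, 0.344, -0.001, -0.002]
ft_force: [0.9, -0.9, -1.7]
grip_width: 0.0318
grip_force: 20.0
```

Run:
```python
from h import *
b=cam('scene')['im']
cv2.imwrite('pics/p3.png',cv2.resize(b[60:300,130:350],(550,600)))
```

```text
(no output)
```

View pics/p3.png

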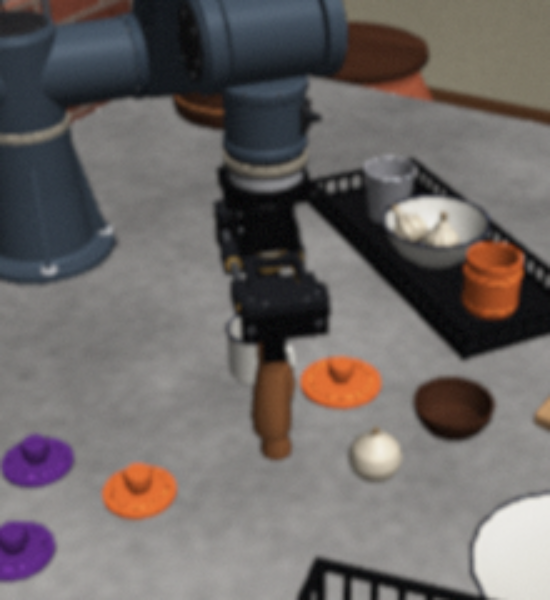

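Run:
```python
from h import *
c=cam('scene'); np.save('s3.npy',c,allow_pickle=True)
def pr(p):
    q=c['R']@np.array(p)+c['t']; u=c['f']*q[0]/q[2]+c['cx'];v=c['f']*q[1]/q[2]+c['cy'];return np.round([(u-130)*2.5,(v-60)*2.5]),round(q[2],3)
print('reamer foot/top',pr((.5425,-.234,0)),pr((.5425,-.234,.142)))
o=monitor.get_obs();x,y,z=o['position'];print(x,y,z,o['grip_width'])
for h in(0,.022,.08,.12,.16): print('pestle',h,pr((x,y,z+.005-.118+h)))
w=cloud(c); m=(np.hypot(w[...,0]-x,w[...,1]-y)<.03)
for h in np.arange(z-.14,z+.0,.01):
    s=m&(abs(w[...,2]-h)<.005); p=w[s]
    if len(p)>3: 
        vv,uu=np.where(s); print(round(h-z,3),len(p),p[:,:2].mean(0).round(4),'width px',uu.max()-uu.min()+1, 'mm',((uu.max()-uu.min()+1)*c['rz'][s].mean()/c['f']).round(4))
t=cam('top');w=cloud(t);m=(np.hypot(w[...,0]-.542,w[...,1]+.233)<.03)&(w[...,2]>.02);print('reamer seen top',m.sum(), w[m][:,2].max() if m.any() else 0)
```

```text
reamer foot/top (array([276., 450.]), np.float64(1.251)) (array([273., 350.]), np.float64(1.171))
0.604735827451078 -0.33886025996534985 0.2519294660120996 0.031732841448694704
pestle 0 (array([274., 424.]), np.float64(1.072))
pestle 0.022 (array([273., 407.]), np.float64(1.06))
pestle 0.08 (array([272., 359.]), np.float64(1.027))
pestle 0.12 (array([271., 324.]), np.float64(1.004))
pestle 0.16 (array([270., 288.]), np.float64(0.982))
-0.11 5 [ 0.6176 -0.3498] width px 13 mm 0.0317
-0.1 53 [ 0.6137 -0.3551] width px 17 mm 0.0412
-0.09 52 [ 0.6129 -0.3555] width px 17 mm 0.041
-0.08 62 [ 0.6139 -0.3536] width px 17 mm 0.0408
-0.07 60 [ 0.6116 -0.3543] width px 16 mm 0.0382
-0.06 56 [ 0.6128 -0.3521] width px 15 mm 0.0357
-0.05 57 [ 0.6109 -0.3515] width px 14 mm 0.0331
-0.04 47 [ 0.6109 -0.3496] width px 13 mm 0.0306
-0.03 41 [ 0.6097 -0.3487] width px 12 mm 0.0282
-0.02 25 [ 0.6084 -0.3497] width px 11 mm 0.0257
-0.01 28 [ 0.6115 -0.3544] width px 13 mm 0.03
-0.0 45 [ 0.6166 -0.3561] width px 13 mm 0.0298
reamer seen top 437 0.623918784443471
```

The held piece is the pestle, hanging vertical with its foot 113 mm below the TCP. The reamer still stands behind it. I'll carry it to the cup at (0.4155,0.3305).

{"name": "send_rows", "arguments": {
  "moves": [0.1,-0.4,3,0,0,0,0,0.1,-0.8,7,0,0,0,0,0.1,-1.2,11,0,0,0,0,0.1,-1.6,15,0,0,0,0,0.1,-2,19,0,0,0,0]
}}

```text
time: 15.28
position: [0.579, -0.144, 0.2411]
tool_rot: [0.939, 0.343, -0.002, -0.002]
ft_force: [1.0, 0.3, -2.1]
grip_width: 0.0317
grip_force: 20.0
```

{"name": "send_rows", "arguments": {
  "moves": [0.1,-0.4,4,0,0,0,0,0.1,-0.8,8,0,0,0,0,0.1,-1.2,12,0,0,0,0,0.1,-1.6,16,0,0,0,0,0.1,-2.6,19.8,0,0,0,0]
}}

```text
time: 15.7
position: [0.554, 0.054, 0.2415]
tool_rot: [0.939, 0.344, -0.001, -0.001]
ft_force: [0.3, 0.3, 0.4]
grip_width: 0.0313
grip_force: 20.0
```

{"name": "send_rows", "arguments": {
  "moves": [0.1,-1.4,3.6,0,0,0,0,0.1,-3,7,0,0,0,0,0.1,-5,10.5,0,0,0,0,0.1,-7,13.8,0,0,0,0,0.1,-9,17.2,0,0,0,0]
}}

```text
time: 16.12
position: [0.4623, 0.2249, 0.2415]
tool_rot: [0.939, 0.344, -0.002, -0.0]
ft_force: [0.6, -0.0, -0.8]
grip_width: 0.0317
grip_force: 20.0
```

{"name": "send_rows", "arguments": {
  "moves": [0.1,-2,3.4,0,0,0,0,0.1,-3.6,6.6,0,0,0,0,0.1,-4.6,9,0,0,0,0,0.1,-5,10.3,0,0,0,0,0.1,-5,10.6,0,0,0,0]
}}

```text
time: 16.53
position: [0.4123, 0.3315, 0.2416]
tool_rot: [0.938, 0.345, -0.002, -0.0]
ft_force: [-0.1, -0.6, -1.7]
grip_width: 0.0319
grip_force: 20.0
```

{"name": "send_rows", "arguments": {
  "moves": [0.1,0,0,0,0,0,0,0.1,0,0,0,0,0,0,0.1,0,0,0,0,0,0]
}}

```text
time: 16.78
position: [0.4152, 0.3286, 0.2426]
tool_rot: [0.939, 0.343, -0.001, 0.0]
ft_force: [-0.1, -0.1, -0.6]
grip_width: 0.0321
grip_force: 20.0
```

```bash
python3 - <<'E'
from h import *
print(monitor.get_obs()['position'])
for n in('top','scene'): c=cam(n); np.save(n+'0.npy',c,allow_pickle=True); 
w=cloud(c); o=monitor.get_obs();x,y,z=o['position'];print(x,y,z)
m=(np.hypot(w[...,0]-x,w[...,1]-y)<.035)&(w[...,2]>.09)&(w[...,2]<z-.06)
for h in np.arange(.1,z-.06,.01):
    p=w[m&(abs(w[...,2]-h)<.005)]; print(round(h-z,3),len(p),p[:,:2].mean(0).round(4) if len(p) else '')
E
sed -i 's/^for k,g,r,h.*/for k,g,r,h in(("jar",(.651,.161),.037,.086),("bowl",(.53,.25),.078,.064),("cup",(.4155,.331),.039,.086)):/' rims.py; python3 rims.py
```

```text
[0.41524077 0.32859238 0.24255388]
0.415488297331492 0.3286755799461209 0.2428945998625671
-0.143 0 
-0.133 0 
-0.123 0 
-0.113 6 [0.426  0.3157]
-0.103 26 [0.4203 0.3125]
-0.093 26 [0.4241 0.3136]
-0.083 29 [0.4225 0.3146]
-0.073 27 [0.4233 0.3144]
-0.063 23 [0.422  0.3155]
jar top 111 [0.6504 0.1635] 0.0349
jar scene 97 [0.6515 0.1606] 0.0348
bowl top 308 [0.5292 0.2512] 0.075
bowl scene 205 [0.5303 0.2488] 0.0753
cup top 100 [0.4153 0.3319] 0.0375
cup scene 93 [0.416  0.3297] 0.0371
```

{"name": "send_rows", "arguments": {
  "moves": [0.1,0.1,0.1,-3,0,0,0,0.1,0.1,0.1,-6,0,0,0,0.1,0.1,0.1,-8.5,0,0,0,0.1,0.1,0.1,-10.5,0,0,0,0.1,0.1,0.1,-11.5,0,0,0]
}}

```text
time: 17.3
position: [0.4152, 0.3293, 0.1258]
tool_rot: [0.939, 0.343, -0.002, 0.0]
ft_force: [-0.7, -0.2, -1.0]
grip_width: 0.0319
grip_force: 20.0
```

{"name": "send_rows", "arguments": {
  "moves": [0.1,0,0,0,0,0,0,0.1,0,0,0,0,0,0,0.1,0,0,0,0,0,0,0.1,0,0,-0.3,0,0,0,0.1,0,0,-0.3,0,0,0]
}}

```text
time: 17.72
position: [0.4166, 0.3311, 0.126]
tool_rot: [0.939, 0.344, 0.001, -0.0]
ft_force: [0.2, 0.7, -0.7]
grip_width: 0.0316
grip_force: 20.0
```

{"name": "send_rows", "arguments": {
  "moves": [0.1,0,0,-0.2,0,0,0,0.1,0,0,-0.2,0,0,0,0.1,0,0,-0.2,0,0,0]
}}

```text
time: 17.97
position: [0.416, 0.3309, 0.1233]
tool_rot: [0.939, 0.344, 0.0, -0.0]
ft_force: [-1.0, 0.6, -0.7]
grip_width: 0.0316
grip_force: 20.0
```

{"name": "send_rows", "arguments": {
  "moves": [0.1,0,0,-0.1,0,0,0,0.1,0,0,-0.1,0,0,0,0.1,0,0,-0.1,0,0,0]
}}

```text
time: 18.22
position: [0.4161, 0.3309, 0.1222]
tool_rot: [0.939, 0.344, 0.0, -0.0]
ft_force: [0.0, -0.2, -0.5]
grip_width: 0.0317
grip_force: 20.0
```

{"name": "send_rows", "arguments": {
  "moves": [0.1,0,0,-0.1,0,0,0,0.1,0,0,-0.1,0,0,0,0.1,0,0,-0.1,0,0,0]
}}

```text
time: 18.47
position: [0.4169, 0.3313, 0.1221]
tool_rot: [0.939, 0.344, 0.001, -0.0]
ft_force: [-0.0, -0.9, 5.6]
grip_width: 0.0314
grip_force: 20.0
```

{"name": "send_rows", "arguments": {
  "moves": [0.45,0,0,0,0,0,0,0.6,0,0,0,0,0,0,0.75,0,0,0,0,0,0,0.9,0,0,0,0,0,0,0.9,0,0,0,0,0,0]
}}

```text
time: 18.88
position: [0.4158, 0.3307, 0.1209]
tool_rot: [0.939, 0.344, -0.0, 0.0]
ft_force: [-0.2, -0.0, 1.0]
grip_width: 0.0571
grip_force: 0.0
```

{"name": "send_rows", "arguments": {
  "moves": [0.9,0,0,0.5,0,0,0,0.9,0,0,2,0,0,0,0.9,0,0,5,0,0,0,0.9,0,0,8,0,0,0,0.9,0,0,11.5,0,0,0]
}}

```text
time: 19.3
position: [0.415, 0.3303, 0.2365]
tool_rot: [0.939, 0.344, -0.002, 0.0]
ft_force: [-0.0, -0.1, -0.9]
grip_width: 0.0777
grip_force: 0.0
```

{"name": "send_rows", "arguments": {
  "moves": [0.9,2,-3,0,0,0,0,0.9,4,-6.3,0,0,0,0,0.9,6,-9.6,0,0,0,0,0.9,7.5,-13,0,0,0,0,0.9,9,-16.5,0,0,0,0]
}}

```text
time: 19.72
position: [0.5067, 0.1645, 0.2366]
tool_rot: [0.939, 0.344, 0.0, 0.0]
ft_force: [1.4, -0.5, -0.1]
grip_width: 0.0781
grip_force: 0.0
```

{"name": "send_rows", "arguments": {
  "moves": [1,0.7,-4,0,0,0,0,1,1.4,-8,0,0,0,0,1,1.6,-12,0,0,0,0,1,1.6,-16,0,0,0,0,1,1.6,-20,0,0,0,0]
}}

```text
time: 20.13
position: [0.5218, -0.0361, 0.2364]
tool_rot: [0.939, 0.344, 0.0, 0.0]
ft_force: [1.3, -1.1, 0.2]
grip_width: 0.0867
grip_force: 0.0
```

{"name": "send_rows", "arguments": {
  "moves": [1,-0.2,-4,0,0,0,0,1,-1,-8,0,0,0,0,1,-2,-12,0,0,0,0,1,-3,-16,0,0,0,0,1,-4,-20,0,0,0,0]
}}

```text
time: 20.55
position: [0.4811, -0.2359, 0.2364]
tool_rot: [0.939, 0.344, 0.0, -0.0]
ft_force: [0.4, -0.0, 0.1]
grip_width: 0.0872
grip_force: 0.0
```

Run:
```python
from h import *
a=cam('top')['im'];b=cam('scene')['im']
cv2.imwrite('pics/p4.png',np.hstack([cv2.resize(a[100:270,80:240],(376,400)),cv2.resize(b[90:210,235:379],(420,400))]))
```

```text
(no output)
```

View pics/p4.png

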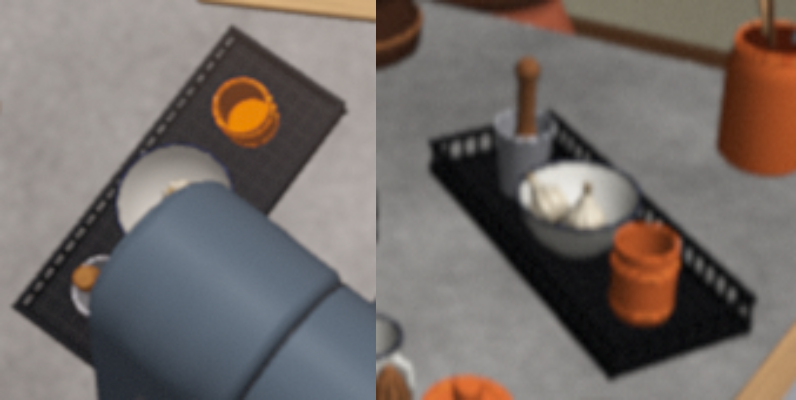

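The pestle stands upright in the cup (right panel, (527,75) to (524,130)) and both garlics are in the bowl. Next is the lid, at (0.4545,-0.3755).

{"name": "send_rows", "arguments": {
  "moves": [1,-0.7,-3.7,0,0,0,0,1,-1.4,-7.4,0,0,0,0,1,-2,-11,0,0,0,0,1,-2.6,-14,0,0,0,0,1,-2.6,-14,-3,0,0,0]
}}

```text
time: 21.07
position: [0.4588, -0.3834, 0.2116]
tool_rot: [0.94, 0.342, 0.002, 0.009]
ft_force: [0.7, -1.0, 0.8]
grip_width: 0.0869
grip_force: 0.0
```

{"name": "send_rows", "arguments": {
  "moves": [0.7,0,0,-4,0,0,0,0.7,0,0,-8,0,0,0,0.7,0,0,-12,0,0,0,0.7,0,0,-15,0,0,0,0.7,0,0,-16.5,0,0,0]
}}

```text
time: 21.48
position: [0.4545, -0.3712, 0.0372]
tool_rot: [0.939, 0.344, -0.001, -0.004]
ft_force: [0.6, -0.1, 0.2]
grip_width: 0.0642
grip_force: 0.0
```

{"name": "send_rows", "arguments": {
  "moves": [0.6,0,0,0,0,0,0,0.6,0,0,0,0,0,0,0.6,0,0,0,0,0,0]
}}

```text
time: 21.73
position: [0.457, -0.3745, 0.0424]
tool_rot: [0.939, 0.344, 0.0, 0.001]
ft_force: [-0.1, -0.4, 0.7]
grip_width: 0.0537
grip_force: 0.0
```

{"name": "send_rows", "arguments": {
  "moves": [0.55,-0.1,-0.1,-0.7,0,0,0,0.1,-0.1,-0.1,-0.7,0,0,0,0.1,-0.1,-0.1,-0.7,0,0,0,0.1,-0.1,-0.1,-0.7,0,0,0,0.1,-0.1,-0.1,-0.7,0,0,0]
}}

```text
time: 22.15
position: [0.4551, -0.3754, 0.0347]
tool_rot: [0.939, 0.344, 0.0, 0.0]
ft_force: [1.3, -0.2, 2.9]
grip_width: 0.0297
grip_force: 20.4
```

{"name": "send_rows", "arguments": {
  "moves": [0.1,0,0,0,0,0,0,0.1,0,0,0,0,0,0,0.1,0,0,0,0,0,0,0.1,0,0,0,0,0,0]
}}

```text
time: 22.48
position: [0.4551, -0.3754, 0.0347]
tool_rot: [0.939, 0.344, 0.0, 0.0]
ft_force: [-0.5, 1.0, 6.4]
grip_width: 0.0289
grip_force: 20.0
```

{"name": "send_rows", "arguments": {
  "moves": [0.1,0,0,0.5,0,0,0,0.1,0,0,2,0,0,0,0.1,0,0,5,0,0,0,0.1,0,0,9,0,0,0,0.1,0,0,13,0,0,0]
}}

```text
time: 22.9
position: [0.4542, -0.3743, 0.1643]
tool_rot: [0.939, 0.344, -0.001, -0.002]
ft_force: [1.7, -0.3, -0.6]
grip_width: 0.029
grip_force: 20.0
```

{"name": "send_rows", "arguments": {
  "moves": [0.1,0,0.5,3,0,0,0,0.1,0.8,3.5,5,0,0,0,0.1,2,7,6,0,0,0,0.1,3.3,10.6,6,0,0,0,0.1,4.6,14.2,6,0,0,0]
}}

```text
time: 23.32
position: [0.5015, -0.2322, 0.2253]
tool_rot: [0.939, 0.343, 0.001, 0.001]
ft_force: [0.1, -0.4, -0.7]
grip_width: 0.0294
grip_force: 20.0
```

{"name": "send_rows", "arguments": {
  "moves": [0.1,1.3,3.7,0,0,0,0,0.1,2.6,7.4,0,0,0,0,0.1,3.9,11.1,0,0,0,0,0.1,5.2,14.8,0,0,0,0,0.1,6.5,18.5,0,0,0,0]
}}

```text
time: 23.73
position: [0.566, -0.0462, 0.224]
tool_rot: [0.939, 0.344, -0.0, -0.0]
ft_force: [1.8, -0.9, -0.6]
grip_width: 0.0294
grip_force: 20.0
```

{"name": "send_rows", "arguments": {
  "moves": [0.1,1.7,3.7,0,0,0,0,0.1,3.4,7.4,0,0,0,0,0.1,5.1,11.1,0,0,0,0,0.1,6.8,14.6,0,0,0,0,0.1,8,17.6,0,0,0,0]
}}

```text
time: 24.15
position: [0.6468, 0.1307, 0.2238]
tool_rot: [0.939, 0.344, 0.0, -0.0]
ft_force: [0.6, -0.9, -0.4]
grip_width: 0.0286
grip_force: 20.0
```

{"name": "send_rows", "arguments": {
  "moves": [0.1,0.5,2.5,0,0,0,0,0.1,0.5,3.4,0,0,0,0,0.1,0.5,3.4,-2,0,0,0,0.1,0.5,3.4,-4,0,0,0,0.1,0.5,3.4,-4,0,0,0]
}}

```text
time: 24.57
position: [0.6474, 0.1614, 0.1797]
tool_rot: [0.939, 0.344, -0.005, -0.001]
ft_force: [-1.2, -0.6, -1.5]
grip_width: 0.0295
grip_force: 20.0
```

{"name": "send_rows", "arguments": {
  "moves": [0.1,0,0,0,0,0,0,0.1,0,0,0,0,0,0,0.1,0,0,0,0,0,0]
}}

```text
time: 24.82
position: [0.6519, 0.1613, 0.1856]
tool_rot: [0.939, 0.343, 0.001, 0.0]
ft_force: [-0.1, -0.3, -1.0]
grip_width: 0.0289
grip_force: 20.0
```

Run:
```python
from h import *
c=cam('scene'); np.save('scene0.npy',c,allow_pickle=True)
w=cloud(c); o=monitor.get_obs();x,y,z=o['position'];print(x,y,z)
m=(np.hypot(w[...,0]-x,w[...,1]-y)<.05)&(w[...,2]>z-.03)&(w[...,2]<z-.008)
p=w[m]; print(len(p),p.mean(0),p.min(0),p.max(0))
A=np.c_[p[:,:2]-p[:,:2].mean(0),np.ones(len(p))];print('plane',np.linalg.lstsq(A,p[:,2],rcond=None)[0])
q=p[p[:,2]<z-.012];print(kasa(q[np.hypot(*(q[:,:2]-[x,y]).T)>.034][:,:2]))
cv2.imwrite('pics/p5.png',cv2.resize(c['im'][90:210,270:390],(500,500),interpolation=2))
```

```text
0.6519143195947157 0.16136759524110234 0.18569026851177778
207 [0.65507023 0.14556322 0.16854698] [0.61363695 0.11518436 0.16102615] [0.69115651 0.19200259 0.17738011]
plane [-0.00109563  0.03283652  0.16854698]
(array([0.65230883, 0.15805551]), np.float64(0.03720864284944961))
```

View pics/p5.png

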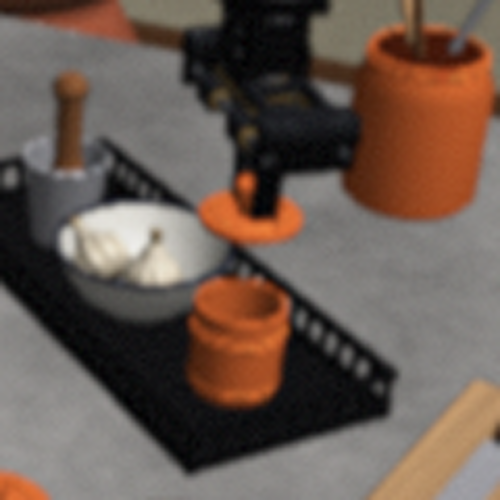

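The lid (250,215) hangs level above the jar (240,340) and is aligned with it. I'll lower it now.

{"name": "send_rows", "arguments": {
  "moves": [0.1,-0.1,0,-2.5,0,0,0,0.1,-0.1,0,-4.5,0,0,0,0.1,-0.1,0,-6,0,0,0,0.1,-0.1,0,-6.9,0,0,0,0.1,-0.1,0,-6.9,0,0,0]
}}

```text
time: 25.28
position: [0.649, 0.1615, 0.1137]
tool_rot: [0.939, 0.344, -0.002, -0.0]
ft_force: [-0.3, -0.8, -0.2]
grip_width: 0.0289
grip_force: 20.0
```

{"name": "send_rows", "arguments": {
  "moves": [0.1,0,0,0,0,0,0,0.1,0,0,-0.3,0,0,0,0.1,0,0,-0.4,0,0,0,0.1,0,0,-0.4,0,0,0]
}}

```text
time: 25.62
position: [0.6505, 0.1619, 0.1119]
tool_rot: [0.939, 0.344, 0.001, 0.0]
ft_force: [-0.4, -0.1, -0.3]
grip_width: 0.0295
grip_force: 20.0
```

{"name": "send_rows", "arguments": {
  "moves": [0.1,0,0,-0.1,0,0,0,0.1,0,0,-0.1,0,0,0,0.1,0,0,-0.1,0,0,0]
}}

```text
time: 25.87
position: [0.6505, 0.1619, 0.1108]
tool_rot: [0.939, 0.344, 0.001, 0.0]
ft_force: [-0.3, -0.5, 1.3]
grip_width: 0.0295
grip_force: 20.0
```

{"name": "send_rows", "arguments": {
  "moves": [0.1,0,0,-0.1,0,0,0,0.1,0,0,-0.2,0,0,0,0.1,0,0,-0.2,0,0,0,0.1,0,0,-0.2,0,0,0]
}}

```text
time: 26.2
position: [0.6506, 0.1619, 0.1107]
tool_rot: [0.939, 0.344, 0.001, 0.0]
ft_force: [-2.6, 0.0, 9.4]
grip_width: 0.0293
grip_force: 20.0
```

Firm contact at the expected height, pressing with about 9 N. I'll release and retreat to check.

{"name": "send_rows", "arguments": {
  "moves": [0.5,0,0,0.1,0,0,0,0.6,0,0,0.1,0,0,0,0.65,0,0,0.1,0,0,0,0.65,0,0,0.1,0,0,0,0.65,0,0,0.3,0,0,0]
}}

```text
time: 26.62
position: [0.6494, 0.1617, 0.1102]
tool_rot: [0.939, 0.344, -0.001, -0.0]
ft_force: [0.1, 0.5, 0.1]
grip_width: 0.0529
grip_force: 0.0
```

{"name": "send_rows", "arguments": {
  "moves": [0.7,0,0,2,0,0,0,0.7,0,0,5,0,0,0,0.7,0,0,9,0,0,0,0.7,0,0,13,0,0,0,0.7,0,-3,14,0,0,0]
}}

```text
time: 27.03
position: [0.6534, 0.1366, 0.2586]
tool_rot: [0.938, 0.346, 0.007, 0.0]
ft_force: [1.3, -0.8, 0.8]
grip_width: 0.0607
grip_force: 0.0
```

{"name": "send_rows", "arguments": {
  "moves": [0.7,-1,-3.8,0,0,0,0,0.7,-2,-7.6,0,0,0,0,0.7,-3,-11.4,0,0,0,0,0.7,-4,-15.2,0,0,0,0,0.7,-5,-19,0,0,0,0]
}}

```text
time: 27.45
position: [0.5992, -0.0597, 0.2511]
tool_rot: [0.939, 0.344, -0.0, -0.0]
ft_force: [0.5, 0.4, 0.3]
grip_width: 0.0612
grip_force: 0.0
```

{"name": "send_rows", "arguments": {
  "moves": [0.7,-1,-3.8,0,0,0,0,0.7,-2,-7.6,0,0,0,0,0.7,-3,-11.4,0,0,0,0,0.7,-4,-15.2,0,0,0,0,0.7,-4,-15.2,0,0,0,0]
}}

```text
time: 27.87
position: [0.5587, -0.2176, 0.2511]
tool_rot: [0.94, 0.341, -0.001, 0.002]
ft_force: [1.0, 1.0, -0.3]
grip_width: 0.0609
grip_force: 0.0
```

Run:
```python
from h import *
for n in('top','scene'):
    c=cam(n); w=cloud(c); 
    d=np.hypot(w[...,0]-.651,w[...,1]-.162)
    p=w[(d<.046)&(w[...,2]>.075)]; k=p[np.hypot(p[:,0]-.651,p[:,1]-.162)<.012]
    disc=p[(p[:,2]>.084)&(p[:,2]<.1)]; A=np.c_[disc[:,:2]-[.651,.162],np.ones(len(disc))]
    print(n,len(p),'knob max z',p[:,2].max(),'disc plane',np.linalg.lstsq(A,disc[:,2],rcond=None)[0].round(4),kasa(disc[np.hypot(*(disc[:,:2]-[.651,.162]).T)>.033][:,:2]))
    cv2.imwrite(f'pics/f{n}.png',cv2.resize(c['im'] if n=='scene' else c['im'],(800,600),interpolation=2))
```

```text
top 522 knob max z 0.12382177199881758 disc plane [-0.0059  0.0068  0.0937] (array([0.65007949, 0.16151595]), np.float64(0.03667518222094324))
scene 335 knob max z 0.12335670512677988 disc plane [-0.0129  0.0384  0.094 ] (array([0.65096159, 0.15948429]), np.float64(0.0366334776622358))
```

View pics/fscene.png

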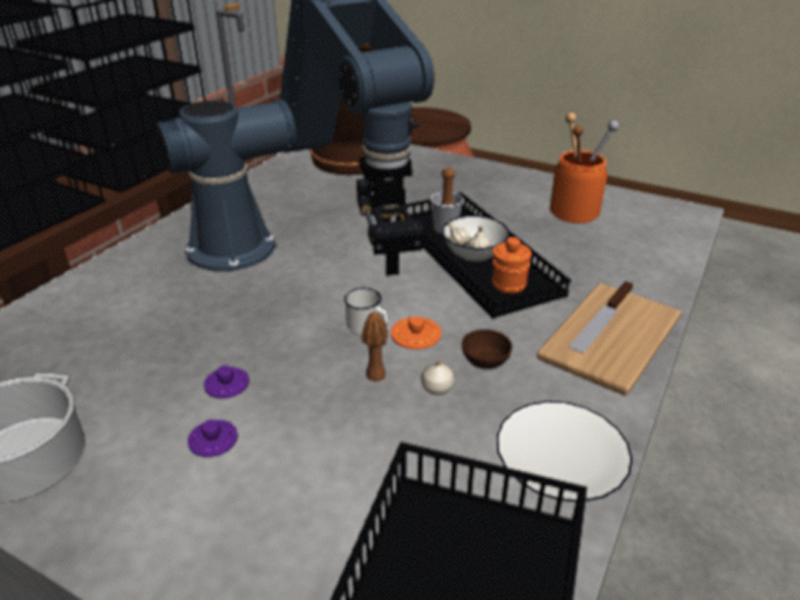

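View pics/ftop.png

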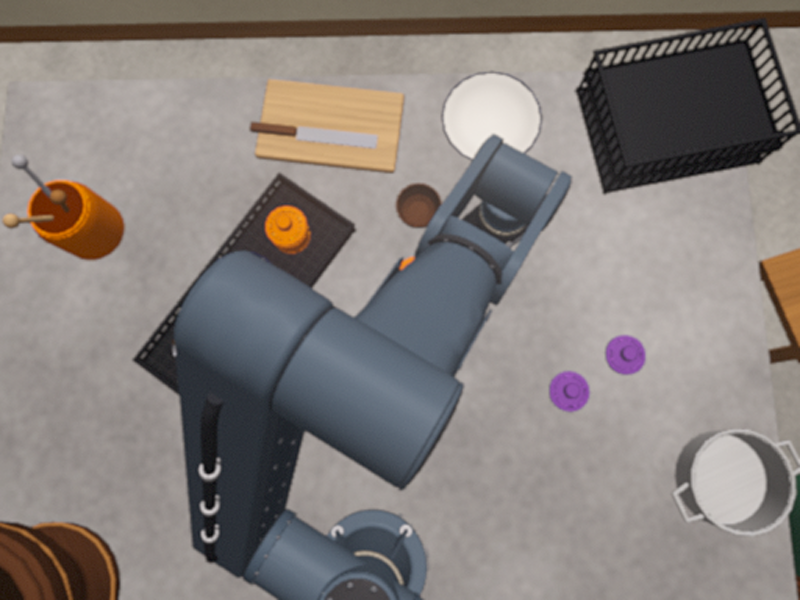

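The lid lies flat: the disc is at z 0.0937 against 0.093 expected, with its plane slope near zero. The pestle stands in the cup, both garlics are in the bowl, and the look-alikes haven't moved (reamer (376,345), onion (438,378), big lid (416,333) in the scene view). The gripper is clear of everything, so I'll hand in.

```bash
python3 -c "
from rig import workorder
print(workorder.hand_in())"
```

```text
the job is handed in; nothing more can be done
None
```

The job is handed in: both garlic bulbs are in the bowl, the pestle stands on its foot in the cup, and the jar is closed with its own lid lying flat; the onion, reamer and big lid were left where they stood.

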